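Stand the fallen battery pack up in its jig and clamp it

TASK

The eight-cell battery pack in the pack jig near the middle of the bench has fallen back and leans over the jig's fixed end stop. Push it gently back upright, so that it stands flat on the jig's bed, then push the sliding fence (the plate with the round black knob) until it has moved the pack snug against the end stop, and last push the raised hold-down arm over and down until its rubber pad rests on top of the pack. Use the fingers only to push: do not grip or lift the pack, and leave everything else on the bench where it is.

Things in the scene. Friction and masses are not known exactly. Their poses are not given: they have to be found in the camera images.
- stand_jig: Brown pack jig, fixed to the bench. Origin on the bench top; +x to its back wall (away from the robot), +y (left) to the fence's open end. In this frame, mm: base x -75..90, y -90..110, its flat top (the bed) at z 14; back wall x 50..62, y -62..45, top z 60; front open; behind the wall a steel bracket x 62..87, y -48..-4, up to z 110, carries the hold-down arm.
- stop_edge (a point): Middle of the end stop's upper inner edge, at jig (0, -48, 44) mm. The stop is a fixed plate, jig x -49..49, y -62..-48, z 14..44 mm. The pack leans over this edge towards jig -y.
- pack_centre (a point): Centre of the loose eight-cell pack, 0.45 to 0.7 kg: 43 (its x) x 86 (its y, along the jig's x) x 70 mm (its z, up when it stands; centre then at jig z 49). Starts leaning 41 degrees to jig -y: a lower edge on the bed at jig y -22, an upper edge overhanging the stop at y -68, z 66 mm. Pushed slowly there towards +y (about 1 N) it passes its balance point at 31 degrees and rocks upright by itself.
- fence (a joint): Sliding fence, travel in m: 0 = open (start), grows towards the end stop (jig -y), limit 0.056. Plate jig x -44..44, 12 thick, z 14..56 mm; inner face at jig y = 45 mm minus the travel. Friction 1.5 N, no spring, stays where left. Reads about 0.050 with the pack snug between fence and stop.
- fence_knob (a point): Centre of the outer (+y) face of the fence's round black palm knob, 28 mm across; push it towards jig -y. At jig (0, 74, 40) mm when the fence is open; the face stands 29 mm outside the fence's inner face.
- hold_down (a joint): Hold-down arm angle, rad: 0 = level, positive raised; starts at 1.7 to 1.95 (leaning slightly back). Hinge along the jig's y at jig x 72, y -26, z 100 mm. Bar 12 wide, 8 thick, reaches 96 mm from the hinge, to jig -x when level. Stiff (0.1 N m, about 1.3 N at the grip), no spring, stays where left. Reads about 0.03 with its pad on the standing pack, limit -0.08 without.
- clamp_grip (a point): Middle of the upper face of the arm's black end grip (32 long, 18 wide, 14 thick), 80 mm from the hinge, 7 mm above the arm's centre line. The face looks to jig +x while the arm is raised, and up when it is level: push here. The rubber pad (17 across) hangs 17.6 mm under the centre line, 54 mm from the hinge.
- cell_a: Bystander: single cell standing by the jig's left side, 21 mm across, 70 tall; origin under its centre.
- cell_b: Bystander: second single cell like it.
- brush: Bystander: dusting brush, 154 mm long, lying in front of the jig.
- tape: Bystander: tape roll, 86 mm across, 20 high, lying to the right of the jig.
- cutter: Bystander: flush cutter, 142 mm long, lying on the right.
- driver: Bystander: screwdriver, 185 mm long, lying on the left.
- spare_pack: Bystander: a second eight-cell pack, standing on the bench on the right, not in the jig.
- box: Bystander: grey electrode box, 108 x 152 x 42 mm, on the far right.
Things that resemble listed ones, but are neither listed nor needed, are in the scene too. Leave any red look-alike of the part that bears pack_centre alone.

How it is judged:
On the way, in this order (a step that is already met when the one before it is completed fails the run):
1. the pack stands upright on the bed of the jig (angle between pack_centre's own z axis and vertical below 0.06 rad and z of pack_centre in the frame of stand_jig between 0.045 and 0.053 m), for 0.3 s.
2. the fence holds the upright pack snug against the end stop (all of step 1 and value of joint fence above 0.0465 m and y of pack_centre in the frame of stand_jig below -0.0225 m), for 0.2 s.
3. the hold-down arm is down on the pack (all of step 2 and value of joint hold_down below 0.07 rad), for 0.2 s.
At the end, for the whole second after the job is handed in: The pack stands upright on the bed (within 3.4 degrees, underside within 4 mm of the bed), within about 3.5 mm of the end stop, with the fence up against it (travel at least 46.5 mm), the hold-down arm level with its pad on the pack (angle under 0.07 rad) (all of step 3 and value of joint hold_down above -0.03 rad); the robot touches nothing.
It fails at once if the pack is lifted off the jig or put down outside it (z of pack_centre in the frame of stand_jig above 0.068 m or horizontal distance between pack_centre and stand_jig above 0.075 m).
It fails at once if the pack is pushed hard (over 25 N) (contact force between the fingers and pack above 25 N).
It fails at once if a bystander on the bench is moved (distance of any of cell_a, cell_b, brush, cutter, tape, driver, spare_pack, box from where it was at the start of the episode above 0.015 m).
It also fails if it takes over 54 s, if anything falls off the work surface, if the arm or the gripper's body presses on something with over 40 N, if the wrist force passes 120 N, or if a joint passes its speed limit or range.

ROBOT

A 7-joint arm with a two-finger parallel gripper is mounted at the origin on a cart in front of the work surface, level with it; the furniture and walls round the work are solid. World frame = base frame: x ahead of the robot, y to its left, z up, the work surface at z = 0. Lengths are in m, angles in rad, forces in N, time in s.
With the tool pointing down it reaches from about 0.425 to 0.925 m from the base axis. Payload 6.8 kg.
Tool frame: the origin (TCP) lies on the mounting face of the last link; the fingertips stand 173 mm ahead of it and the grasp point (between the pads) lies 155 mm ahead of it; z points along the fingers, y is the line along which they close (so a half turn about z gives the same grasp; the last joint's range is limited). The gripper opens to 85 mm and grips with 20 to 120 N. Pads are 22 mm wide; open, the fingers measure 114 mm over their backs; the gripper's body (76 mm by 85 mm) begins 54 mm behind the grasp point. The pads swing forward as they close: fully open they stand 13 mm farther back than shut.
Start: joints at [1.04, 0.477, 0.022, 1.555, -0.011, 1.109, -0.083], TCP at [0.277, -0.616, 0.405] pointing down, gripper open.
Joint ranges: [-2.96, 2.96], [-0.34, 2.1], [-1.41, 1.46], [0.24, 2.44], [-1.37, 4.51], [0.17, 1.92], [-2.96, 2.96]. Speed limits (rad/s): [2.39, 2.39, 3.14, 3.14, 3.14, 3.14, 3.14].

INTERFACE

Orientations are given as a rotation vector (axis times angle).
In Python, from bench import r gives the robot as it stands.
- The arm moves only by the tool carry_out, never from a script. Its argument "moves" is a list of rows, each a list of 5 numbers: the shift along the tool's x, y, z in m, then the turn about the tool's z in rad, then the finger opening in m, from 0 to 0.0854. In form: [[dx, dy, dz, roll, claw], ...]. A call has exactly 8 rows; each row is the pose to reach, as a shift and turn from the pose commanded when the call began, along the tool's axes at that moment; what a row does not reach only later rows make up. A row lasts 1/10 s, in which the tool goes at most 50 mm and 8.59 degrees, less where a joint would pass 70% of its speed; a pose out of reach is approached as far as the arm can. A call with a gripper value outside its range is refused whole. The fingers move at their own pace and stop on an object; "force" is the grip in N (left out, the last holds). Time passes only in rows, so rows that repeat a pose let the fingers close, or fill a call up. It gives the time, the measured TCP pose, the force, the opening and the grip force at its end, in the units of the state.
- r.get_obs(): the state, without advancing time (a new reading comes with each control period).
- r.grab_frame(name): name is "side" or "top" or "wrist"; returns the picture (480x640x3 uint8, red, green, blue); there is no depth.
- r.calibration(name): a dict with "fx", "fy", "cx", "cy" (pixels), "rvec" (rotation vector, rad) and "tvec" (3), from world to camera coordinates, as OpenCV has them. Camera axes: x right, y down, z forward; pixel columns grow to the right and rows downward; lengths in m; the calibration is good to about 2 mm. A picture is of the moment at which its call begins: read the wrist's pose just before it. calibration takes no time and is no camera call; for the wrist camera it gives the pose at the moment of the call.
- r.hand_in(): hands the job in; it is judged then, once.
The state is a dict: "clock": time; "joints": joint angles; "qvel": joint speeds; "tau": joint torques, N m; "tcp_pos": TCP position; "orientation": TCP orientation; "contact_force": force on the tool from outside, world axes, zero at the start; "moment": the same for the moment, N m; "grip_width": finger opening in m; "gripper_force": force on a finger pad.
Only numpy, scipy, OpenCV 4.12 (cv2) and the standard library are available. Lean on these libraries where they do the work, as an engineer would, in place of code of your own. Each camera call takes 0.05 s, during which the arm holds its last target. There are 200 camera calls.

## Working session

There is one attempt and no reset: what is moved stays moved. The work goes in short steps, Python scripts to look and compute and a tool call to move; the robot and the scene stay as the last step left them, time stands still between calls to the robot, and variables do not carry over. Pictures are saved under pics/ and viewed, at most 10 in all, crops included, and the job is handed in when it is done.

Besides the shell and the picture viewer there is one more tool, called after ">>>" as name(argument=value, ...), one argument or row to a line, values as JSON. carry_out: Moves the arm, as the interface text tells. Its arguments: {"type":"object","properties":{"moves":{"type":"array","items":{"type":"array","items":{"type":"number"}}},"force":{"type":"number"}},"required":["moves"]}

```bash
mkdir -p pics; ls; python3 - <<'E'
from bench import r
import cv2
o=r.get_obs(); print({k:(o[k]) for k in('clock','tcp_pos','orientation','grip_width')})
for n in('top','side'):
    cv2.imwrite(f'pics/{n}0.png',r.grab_frame(n)[:,:,::-1]); print(n,r.calibration(n))
E
```

```text
pics
{'clock': 0.0, 'tcp_pos': array([ 0.2768682, -0.6153043,  0.4037081]), 'orientation': array([-3.06987311e+00, -6.58832261e-01,  8.47376758e-04]), 'grip_width': 0.08520065513532117}
top {'fx': 561.989411198242, 'fy': 561.989411198242, 'cx': 321.21771064904675, 'cy': 248.40588731747536, 'rvec': array([ 2.12741243, -2.17993154,  0.16695431]), 'tvec': array([-0.07304026,  0.55618508,  1.71760368])}
side {'fx': 458.9668159563667, 'fy': 458.9668159563667, 'cx': 324.712088000234, 'cy': 237.67893455589976, 'rvec': array([ 0.0225029 ,  2.76374476, -1.43490078]), 'tvec': array([0.51324321, 0.13842405, 1.12991591])}
```

View pics/top0.png

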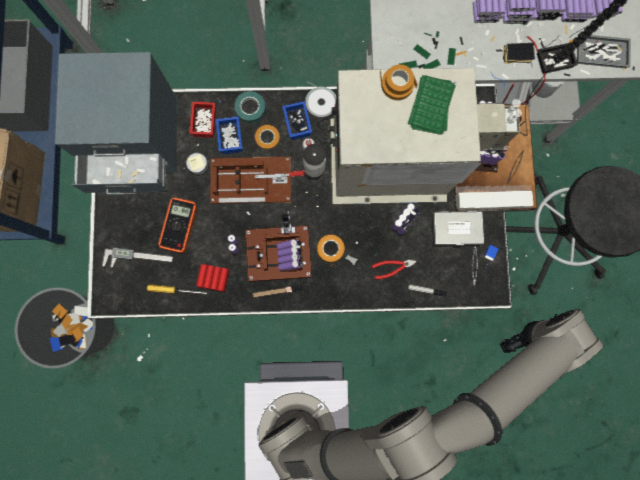

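View pics/side0.png

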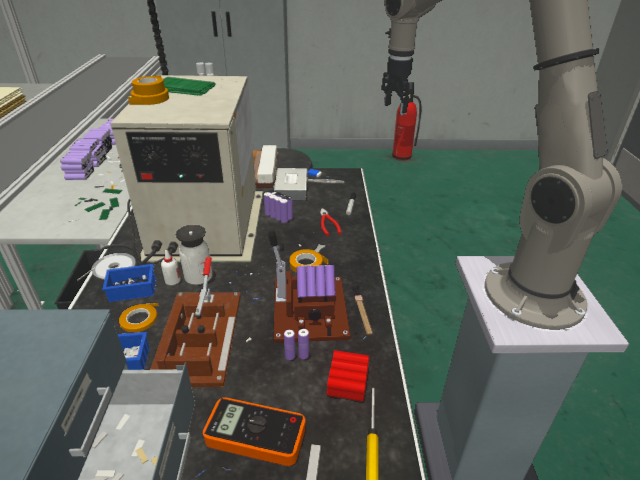

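The top view shows the jig at about (278,253), with the pack leaning right and the hold-down hinge at about (287,225). The cells are at (232,243), the tape at (330,248) and the brush at (272,292). I'll take enlarged crops next.

```bash
python3 - <<'E'
import cv2
a=cv2.imread('pics/top0.png')[205:305,220:350]
cv2.imwrite('pics/topc.png',cv2.resize(a,None,fx=6,fy=6,interpolation=cv2.INTER_CUBIC))
a=cv2.imread('pics/side0.png')[225:365,255:395]
cv2.imwrite('pics/sidec.png',cv2.resize(a,(588,588),interpolation=cv2.INTER_CUBIC))
E
```

```text
(no output)
```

View pics/topc.png

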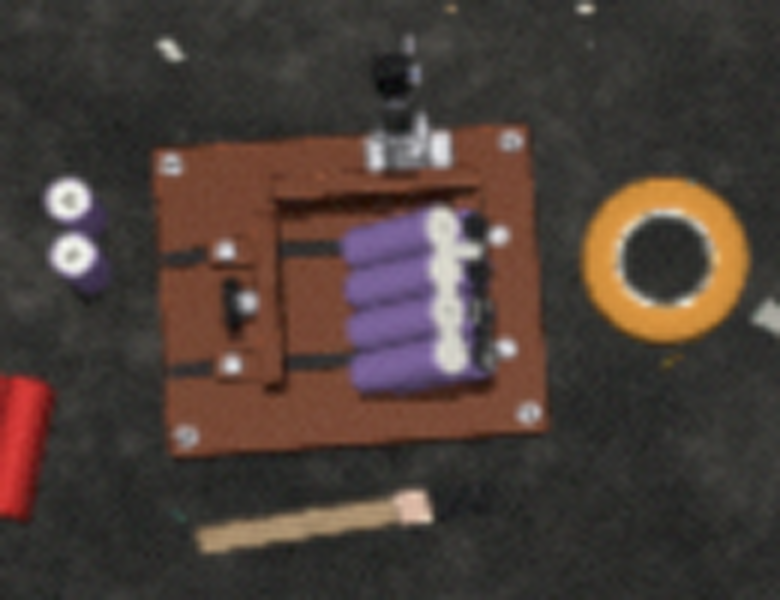

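View pics/sidec.png

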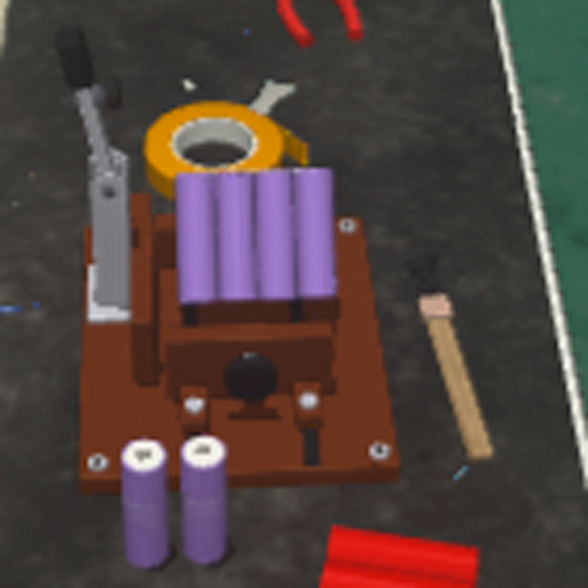

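The crops give the jig base corners and the arm grip, so I'll fit the jig pose and the hold-down angle.

```bash
cat > h.py <<'E'
from bench import r
import numpy as np, cv2, json
from scipy.spatial.transform import Rotation as R
def proj(n,P):
    c=r.calibration(n); K=np.array([[c['fx'],0,c['cx']],[0,c['fy'],c['cy']],[0,0,1]])
    return cv2.projectPoints(np.array(P,float).reshape(-1,1,3),c['rvec'],c['tvec'],K,None)[0][:,0]
def jw(p,P):
    P=np.atleast_2d(P)/1000.; c,s=np.cos(p[2]),np.sin(p[2])
    return np.c_[p[0]+c*P[:,0]-s*P[:,1],p[1]+s*P[:,0]+c*P[:,1],P[:,2]]
def where():
    "tip in jig mm, tool axes yaw rel. jig, force in jig axes"
    p=json.load(open('jig.json')); o=r.get_obs(); M=R.from_rotvec(o['orientation']).as_matrix()
    t=o['tcp_pos']+.173*M[:,2]; c,s=np.cos(p[2]),np.sin(p[2]); J=np.array([[c,s,0],[-s,c,0],[0,0,1]])
    print('t %.2f'%o['clock'],'tipJ',(J@(t-[p[0],p[1],0])*1000).round(1),'F',(J@o['contact_force']).round(2),'w',round(o['grip_width'],4))
    return p,J,J@M
def shift(target):
    p,J,M=where(); o=r.get_obs(); t=o['tcp_pos']+.173*R.from_rotvec(o['orientation']).as_matrix()[:,2]
    cur=J@(t-[p[0],p[1],0]); print('tool shift m',(M.T@(np.array(target)/1000-cur)).round(4)); print('tool axes in jig\n',M.round(3))
E
python3 - <<'E'
from h import *
from scipy.optimize import least_squares
T=np.array([[153,149],[527,126],[548,431],[173,457]])/6+[220,205]
TP=[[90,110,14],[90,-90,14],[-75,-90,14],[-75,110,14]]
S=np.array([[82,479],[398,468],[358,218]])/4.2+[255,225]
SP=[[90,110,14],[-75,110,14],[-75,-90,14]]
f=lambda p:np.r_[(proj('top',jw(p,TP))-T).ravel(),(proj('side',jw(p,SP))-S).ravel()]
s=least_squares(f,[.65,.0,0]); p=s.x; print(p,f(p).round(1)); json.dump(list(p),open('jig.json','w'))
def feat(a): # arm end middle
    return [[72-96*np.cos(a),-26,100+96*np.sin(a)]]
for a in(1.7,1.8,1.9,1.95): print(a,((proj('top',jw(p,feat(a)))-[220,205])*6).round(),((proj('side',jw(p,feat(a)))-[255,225])*4.2).round())
print('knob',((proj('top',jw(p,[[0,74,40]]))-[220,205])*6).round(),((proj('side',jw(p,[[0,74,40]]))-[255,225])*4.2).round())
print('up edge',((proj('top',jw(p,[[43,-35.5,95],[43,-68,67]]))-[220,205])*6).round())
shift([0,-110,60])
E
```

```text
[0.54076626 0.03970959 0.04571445] [-0.4 -0.7 -0.  -1.1  0.  -0.5 -1.  -0.5 -0.5 -0.1  1.3 -0.7  1.4 -0.9]
1.7 [[389.  71.]] [[80. 32.]]
1.8 [[388.  52.]] [[61. 35.]]
1.9 [[387.  34.]] [[43. 40.]]
1.95 [[387.  26.]] [[35. 43.]]
knob [[223. 302.]] [[254. 384.]]
up edge [[424. 188.]
 [489. 193.]]
t 0.10 tipJ [-293.7 -642.   230.8] F [ 0.17 -0.55  1.08] w 0.0856
tool shift m [ 0.469  -0.3863  0.1714]
tool axes in jig
 [[ 0.93   0.368 -0.001]
 [ 0.368 -0.93   0.001]
 [-0.    -0.002 -1.   ]]
```

>>> carry_out(
  moves=[
    [0.03,-0.024,0,0.1,0],
    [0.068,-0.054,0,0.22,0],
    [0.106,-0.084,0,0.34,0],
    [0.144,-0.114,0,0.377,0],
    [0.182,-0.145,0,0.377,0],
    [0.22,-0.175,0,0.377,0],
    [0.258,-0.205,0,0.377,0],
    [0.296,-0.236,0,0.377,0],
  ],
  force=30,
)

```text
clock: 0.9
tcp_pos: [0.4505, -0.277, 0.4046]
orientation: [3.141, 0.072, -0.0]
contact_force: [1.5, -1.2, -0.7]
grip_width: -0.0003
gripper_force: 0.0
```

```bash
python3 -c "
from h import *
shift([0,-130,150])"
```

```text
t 0.90 tipJ [-104.7 -312.3  231.6] F [ 1.46 -1.28 -0.74] w -0.0003
tool shift m [ 0.1047 -0.1823  0.0816]
tool axes in jig
 [[ 1. -0. -0.]
 [-0. -1. -0.]
 [-0.  0. -1.]]
```

>>> carry_out(
  moves=[
    [0.02,-0.035,0.01,0,0],
    [0.043,-0.075,0.03,0,0],
    [0.065,-0.115,0.05,0,0],
    [0.087,-0.152,0.075,0,0],
    [0.1,-0.175,0.1,0,0],
    [0.1,-0.187,0.135,0,0],
    [0.1,-0.187,0.165,0,0],
    [0.1,-0.187,0.173,0,0],
  ],
)

```text
clock: 1.7
tcp_pos: [0.5399, -0.0868, 0.2285]
orientation: [-3.14, -0.074, 0.01]
contact_force: [-0.8, 0.5, -0.2]
grip_width: -0.0001
gripper_force: 0.0
```

```bash
python3 - <<'E'
from h import *
where()
a=r.grab_frame('side')[200:340,235:375,::-1]; b=r.grab_frame('wrist')[:,:,::-1]
p=json.load(open('jig.json')); print((proj('side',jw(p,[[0,-110.5,58],[0,-68,67],[43,-68,67],[-43,-68,67]]))-[235,200])*3)
cv2.imwrite('pics/c2.png',np.hstack([cv2.resize(a,(420,420),interpolation=cv2.INTER_CUBIC),cv2.resize(b,(380,285))[:,:] if 0 else cv2.copyMakeBorder(cv2.resize(b,(380,285)),0,135,0,0,0)]))
E
```

```text
t 1.70 tipJ [  -7.7 -126.2   55.5] F [-0.81  0.5  -0.17] w -0.0001
[[229.08721976 174.06533348]
 [231.62666383 197.68816127]
 [177.58334308 199.34658101]
 [285.3812647  196.03860144]]
```

View pics/c2.png

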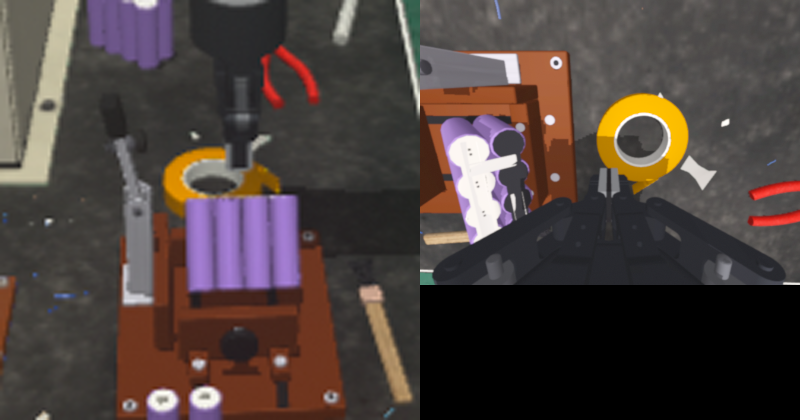

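The finger is lined up with the pack's overhanging edge, with its tip clear above the stop. I'll approach it and then push slowly.

>>> carry_out(
  moves=[
    [0.005,-0.02,0,0,0],
    [0.005,-0.034,0,0,0],
    [0.005,-0.038,0,0,0],
    [0.005,-0.04,0,0,0],
    [0.005,-0.042,0,0,0],
    [0.005,-0.044,0,0,0],
    [0.005,-0.046,0,0,0],
    [0.005,-0.048,0,0,0],
  ],
)

```text
clock: 2.6
tcp_pos: [0.5442, -0.0396, 0.2317]
orientation: [3.141, 0.071, -0.0]
contact_force: [0.4, -0.9, 1.1]
grip_width: 0.0001
gripper_force: 1.1
```

>>> carry_out(
  moves=[
    [0,-0.001,0,0,0],
    [0,-0.002,0,0,0],
    [0,-0.003,0,0,0],
    [0,-0.004,0,0,0],
    [0,-0.005,0,0,0],
    [0,-0.006,0,0,0],
    [0,-0.007,0,0,0],
    [0,-0.008,0,0,0],
  ],
)

```text
clock: 3.4
tcp_pos: [0.5447, -0.0335, 0.2328]
orientation: [3.138, 0.068, 0.004]
contact_force: [0.2, -7.0, 8.4]
grip_width: -0.0
gripper_force: 5.3
```

```bash
python3 - <<'E'
from h import *
where()
a=r.grab_frame('side')[200:340,235:375,::-1]; b=r.grab_frame('wrist')[:,:,::-1]
cv2.imwrite('pics/c3.png',np.hstack([cv2.resize(a,(420,420),interpolation=cv2.INTER_CUBIC),cv2.copyMakeBorder(cv2.resize(b,(380,285)),0,135,0,0,0)]))
E
```

```text
t 3.40 tipJ [  1.  -73.8  59.8] F [-0.13 -6.97  8.41] w -0.0
```

View pics/c3.png

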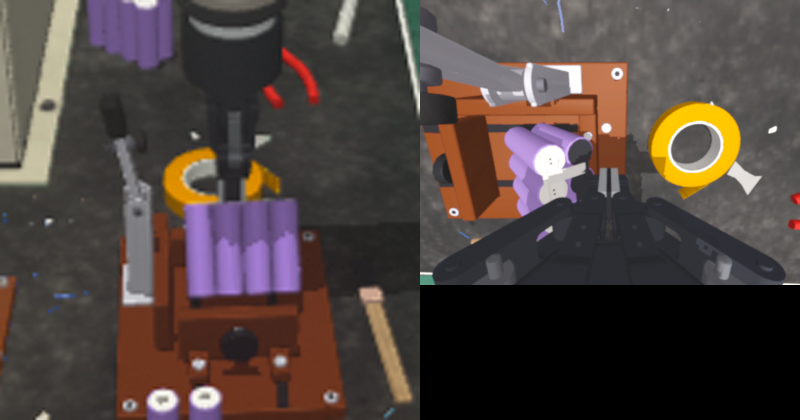

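The reaction force (-7 N in y, +8.4 N up) suggests the slanted finger links are bearing on the pack's top face. I'll back off and turn the tool 90° so the narrow side leads.

>>> carry_out(
  moves=[
    [0,0.01,0,0,0],
    [0,0.025,0,0,0],
    [0,0.04,0,0,0],
    [0,0.045,0,0,0],
    [0,0.045,0,0,0],
    [0,0.045,0,0,0],
    [0,0.045,0,0,0],
    [0,0.045,0,0,0],
  ],
)

```text
clock: 4.3
tcp_pos: [0.546, -0.0756, 0.2317]
orientation: [-3.14, -0.074, -0.0]
contact_force: [0.1, -0.5, 0.7]
grip_width: -0.0003
gripper_force: 0.0
```

```bash
python3 - <<'E'
from h import *
where(); print(r.get_obs()['joints'].round(3))
E
```

```text
t 4.30 tipJ [-1.000e-01 -1.154e+02  5.870e+01] F [ 0.08 -0.47  0.69] w -0.0003
[ 0.136  0.508 -0.141  1.98   0.111  0.661 -1.599]
```

>>> carry_out(
  moves=[
    [0,0,0,-0.14,0],
    [0,0,0,-0.28,0],
    [0,0,0,-0.42,0],
    [0,0,0,-0.56,0],
    [0,0,0,-0.7,0],
    [0,0,0,-0.84,0],
    [0,0,0,-0.98,0],
    [0,0,0,-1.12,0],
  ],
)

```text
clock: 5.1
tcp_pos: [0.5459, -0.0759, 0.2318]
orientation: [2.617, 1.738, 0.0]
contact_force: [0.7, 0.1, 0.2]
grip_width: 0.0001
gripper_force: 0.0
```

>>> carry_out(
  moves=[
    [0,0,0,-0.14,0],
    [0,0,0,-0.28,0],
    [0,0,0,-0.42,0],
    [0,0,0,-0.45,0],
    [0,0,0,-0.45,0],
    [0,0,0,-0.45,0],
    [0,0,0,-0.45,0],
    [0,0,0,-0.45,0],
  ],
)

```text
clock: 5.9
tcp_pos: [0.5459, -0.0762, 0.2318]
orientation: [2.172, 2.27, -0.0]
contact_force: [0.8, -0.6, -0.0]
grip_width: 0.0002
gripper_force: 0.0
```

```bash
python3 - <<'E'
from h import *
shift([0,-85,54]); print(r.get_obs()['joints'].round(3))
E
```

```text
t 5.90 tipJ [-1.00e-01 -1.16e+02  5.88e+01] F [ 0.78 -0.61 -0.05] w 0.0002
tool shift m [0.031  0.0001 0.0047]
tool axes in jig
 [[ 0.001  1.     0.   ]
 [ 1.    -0.001 -0.   ]
 [-0.     0.    -1.   ]]
[ 0.44   0.561 -0.53   1.958  0.416  0.73  -0.295]
```

>>> carry_out(
  moves=[
    [0.012,0,0.005,0,0],
    [0.026,0,0.006,0,0],
    [0.03,0,0.006,0,0],
    [0.032,0,0.006,0,0],
    [0.033,0,0.006,0,0],
    [0.034,0,0.006,0,0],
    [0.035,0,0.006,0,0],
    [0.036,0,0.006,0,0],
  ],
)

```text
clock: 6.7
tcp_pos: [0.5443, -0.0406, 0.2257]
orientation: [2.172, 2.27, -0.0]
contact_force: [0.0, -0.4, -0.0]
grip_width: 0.0004
gripper_force: 0.0
```

>>> carry_out(
  moves=[
    [0.001,0,0,0,0],
    [0.002,0,0,0,0],
    [0.003,0,0,0,0],
    [0.004,0,0,0,0],
    [0.005,0,0,0,0],
    [0.006,0,0,0,0],
    [0.007,0,0,0,0],
    [0.008,0,0,0,0],
  ],
)

```text
clock: 7.5
tcp_pos: [0.5439, -0.0319, 0.2256]
orientation: [-2.17, -2.271, -0.0]
contact_force: [0.2, -0.0, 0.7]
grip_width: 0.0001
gripper_force: 0.4
```

```bash
python3 - <<'E'
from h import *
where()
E
```

```text
t 7.50 tipJ [ -0.2 -71.6  52.6] F [ 0.18 -0.01  0.66] w 0.0001
```

>>> carry_out(
  moves=[
    [0.001,0,0,0,0],
    [0.002,0,0,0,0],
    [0.003,0,0,0,0],
    [0.004,0,0,0,0],
    [0.005,0,0,0,0],
    [0.006,0,0,0,0],
    [0.007,0,0,0,0],
    [0.008,0,0,0,0],
  ],
)

```text
clock: 8.3
tcp_pos: [0.5436, -0.0242, 0.2257]
orientation: [-2.171, -2.271, -0.0]
contact_force: [-0.7, -0.6, 0.3]
grip_width: -0.0003
gripper_force: 0.0
```

```bash
python3 - <<'E'
from h import *
where()
a=r.grab_frame('side')[200:340,235:375,::-1]; b=r.grab_frame('wrist')[:,:,::-1]
cv2.imwrite('pics/c4.png',np.hstack([cv2.resize(a,(420,420),interpolation=cv2.INTER_CUBIC),cv2.copyMakeBorder(cv2.resize(b,(380,285)),0,135,0,0,0)]))
E
```

```text
t 8.30 tipJ [ -0.1 -64.   52.7] F [-0.76 -0.61  0.31] w -0.0003
```

View pics/c4.png

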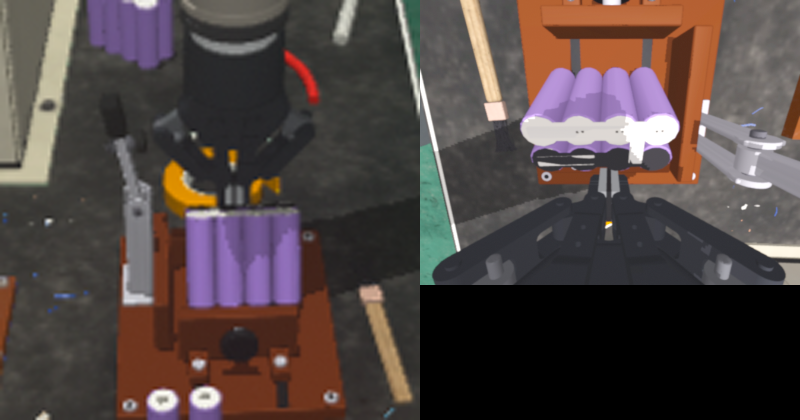

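>>> carry_out(
  moves=[
    [0.001,0,0,0,0],
    [0.002,0,0,0,0],
    [0.003,0,0,0,0],
    [0.004,0,0,0,0],
    [0.005,0,0,0,0],
    [0.006,0,0,0,0],
    [0.007,0,0,0,0],
    [0.008,0,0,0,0],
  ],
)

```text
clock: 9.2
tcp_pos: [0.5432, -0.0163, 0.2257]
orientation: [2.171, 2.271, -0.0]
contact_force: [0.4, 0.3, 0.9]
grip_width: 0.0003
gripper_force: 0.0
```

```bash
python3 - <<'E'
from h import *
where()
a=r.grab_frame('side')[200:340,235:375,::-1]; b=r.grab_frame('wrist')[:,:,::-1]
cv2.imwrite('pics/c5.png',np.hstack([cv2.resize(a,(420,420),interpolation=cv2.INTER_CUBIC),cv2.copyMakeBorder(cv2.resize(b,(380,285)),0,135,0,0,0)]))
E
```

```text
t 9.20 tipJ [ -0.1 -56.1  52.7] F [0.44 0.31 0.85] w 0.0003
```

View pics/c5.png

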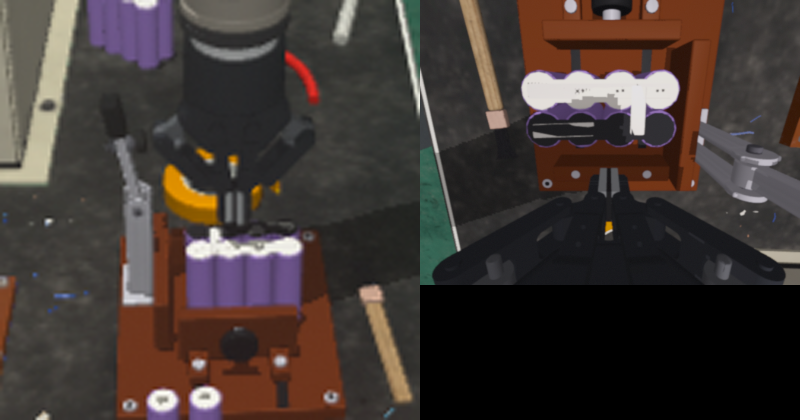

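The pack stands upright. Next the tool goes over the pack to the knob side.

>>> carry_out(
  moves=[
    [-0.008,0,-0.01,0,0],
    [-0.008,0,-0.045,0,0],
    [0.005,0,-0.075,0,0],
    [0.035,0,-0.075,0,0],
    [0.075,0,-0.075,0,0],
    [0.115,0,-0.075,0,0],
    [0.145,0,-0.075,0,0],
    [0.156,0,-0.07,0,0],
  ],
)

```text
clock: 10.1
tcp_pos: [0.5361, 0.1427, 0.2972]
orientation: [2.166, 2.275, 0.005]
contact_force: [-0.0, -0.3, 0.3]
grip_width: -0.0002
gripper_force: 0.0
```

>>> carry_out(
  moves=[
    [0.002,0,0.02,0,0],
    [0.002,0,0.045,0,0],
    [0.002,0,0.07,0,0],
    [0.002,0,0.085,0,0],
    [0.002,0,0.09,0,0],
    [0.002,0,0.09,0,0],
    [0,0,0.09,0,0],
    [-0.004,0,0.09,0,0],
  ],
)

```text
clock: 10.9
tcp_pos: [0.5369, 0.1357, 0.2068]
orientation: [2.17, 2.271, 0.003]
contact_force: [1.2, 0.4, 0.7]
grip_width: 0.0001
gripper_force: 0.0
```

```bash
python3 - <<'E'
from h import *
shift([0,35,33])
E
```

```text
t 10.90 tipJ [ 0.8 96.1 33.8] F [1.2  0.39 0.66] w 0.0001
tool shift m [-0.0611 -0.0008  0.0008]
tool axes in jig
 [[ 0.     1.     0.002]
 [ 1.    -0.     0.001]
 [ 0.001  0.002 -1.   ]]
```

>>> carry_out(
  moves=[
    [-0.004,0,0,0,0],
    [-0.008,0,0,0,0],
    [-0.012,0,0,0,0],
    [-0.016,0,0,0,0],
    [-0.02,0,0,0,0],
    [-0.024,0,0,0,0],
    [-0.028,0,0,0,0],
    [-0.032,0,0,0,0],
  ],
)

```text
clock: 11.7
tcp_pos: [0.538, 0.1034, 0.2058]
orientation: [2.171, 2.271, 0.001]
contact_force: [0.0, 3.3, 1.7]
grip_width: -0.0002
gripper_force: 2.1
```

>>> carry_out(
  moves=[
    [-0.003,0,0,0,0],
    [-0.006,0,0,0,0],
    [-0.008,0,0,0,0],
    [-0.01,0,0,0,0],
    [-0.012,0,0,0,0],
    [-0.014,0,0,0,0],
    [-0.016,0,0,0,0],
    [-0.018,0,0,0,0],
  ],
)

```text
clock: 12.5
tcp_pos: [0.5388, 0.0854, 0.2058]
orientation: [2.171, 2.271, 0.001]
contact_force: [1.0, 5.1, 1.0]
grip_width: -0.0001
gripper_force: 2.4
```

>>> carry_out(
  moves=[
    [-0.001,0,0,0,0],
    [-0.002,0,0,0,0],
    [-0.003,0,0,0,0],
    [-0.004,0,0,0,0],
    [-0.005,0,0,0,0],
    [-0.006,0,0,0,0],
    [-0.007,0,0,0,0],
    [-0.008,0,0,0,0],
  ],
)

```text
clock: 13.3
tcp_pos: [0.5391, 0.0775, 0.2058]
orientation: [2.171, 2.271, 0.001]
contact_force: [1.5, 5.2, 2.2]
grip_width: -0.0001
gripper_force: 2.4
```

```bash
python3 - <<'E'
from h import *
where()
E
```

```text
t 13.30 tipJ [ 0.2 37.9 32.8] F [1.7  5.15 2.24] w -0.0001
```

>>> carry_out(
  moves=[
    [-0.001,0,0,0,0],
    [-0.0015,0,0,0,0],
    [-0.002,0,0,0,0],
    [-0.0025,0,0,0,0],
    [-0.003,0,0,0,0],
    [-0.003,0,0,0,0],
    [-0.003,0,0,0,0],
    [-0.003,0,0,0,0],
  ],
)

```text
clock: 14.1
tcp_pos: [0.5393, 0.0745, 0.2058]
orientation: [2.171, 2.271, 0.0]
contact_force: [2.7, 3.5, 1.4]
grip_width: 0.0001
gripper_force: 2.1
```

```bash
python3 - <<'E'
from h import *
where()
E
```

```text
t 14.10 tipJ [ 0.2 34.8 32.8] F [2.9  3.37 1.41] w 0.0001
```

>>> carry_out(
  moves=[
    [-0.001,0,0,0,0],
    [-0.0015,0,0,0,0],
    [-0.002,0,0,0,0],
    [-0.0025,0,0,0,0],
    [-0.003,0,0,0,0],
    [-0.003,0,0,0,0],
    [-0.003,0,0,0,0],
    [-0.003,0,0,0,0],
  ],
)

```text
clock: 14.9
tcp_pos: [0.5392, 0.0731, 0.2058]
orientation: [-2.168, -2.272, -0.004]
contact_force: [1.7, 8.6, 0.4]
grip_width: -0.0
gripper_force: 4.2
```

```bash
python3 - <<'E'
from h import *
where()
E
```

```text
t 14.90 tipJ [ 0.1 33.8 32.8] F [2.12 8.53 0.36] w -0.0
```

>>> carry_out(
  moves=[
    [-0.001,0,0,0,0],
    [-0.002,0,0,0,0],
    [-0.003,0,0,0,0],
    [-0.003,0,0,0,0],
    [-0.003,0,0,0,0],
    [-0.003,0,0,0,0],
    [-0.003,0,0,0,0],
    [-0.003,0,0,0,0],
  ],
)

```text
clock: 15.7
tcp_pos: [0.5391, 0.0723, 0.2059]
orientation: [-2.165, -2.272, -0.008]
contact_force: [2.3, 15.3, -1.0]
grip_width: 0.0004
gripper_force: 7.3
```

```bash
python3 - <<'E'
from h import *
where(); p=json.load(open('jig.json'))
a=r.grab_frame('side')[200:340,235:375,::-1]; b=r.grab_frame('wrist')[:,:,::-1]
cv2.imwrite('pics/c6.png',np.hstack([cv2.resize(a,(420,420),interpolation=cv2.INTER_CUBIC),cv2.copyMakeBorder(cv2.resize(b,(380,285)),0,135,0,0,0)]))
for t in(1.7,1.8,1.9): print(t,((proj('side',jw(p,[[72-96*np.cos(t),-26,100+96*np.sin(t)],[72-64*np.cos(t),-26,100+64*np.sin(t)]]))-[235,200])*3).round())
print(((proj('side',jw(p,[[72,-26,100],[-43,-5,84],[-43,-48,84]]))-[235,200])*3).round())
E
```

```text
t 15.70 tipJ [ 0.1 33.7 32.9] F [ 2.98 15.16 -1.04] w 0.0004
1.7 [[117.  98.]
 [125. 133.]]
1.8 [[104. 100.]
 [116. 135.]]
1.9 [[ 91. 103.]
 [108. 137.]]
[[139. 201.]
 [293. 230.]
 [288. 195.]]
```

View pics/c6.png

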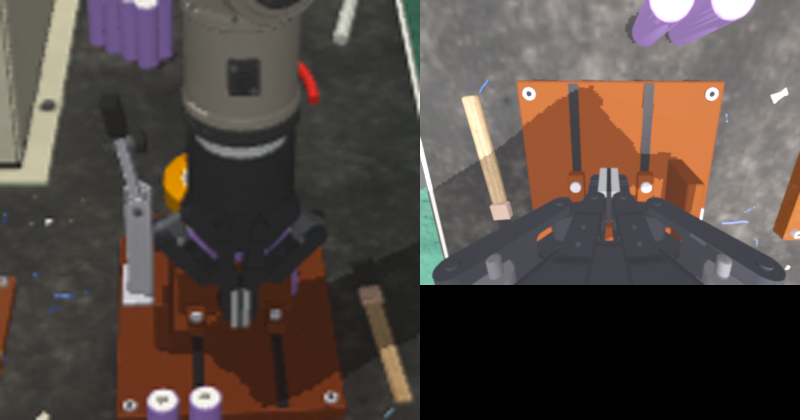

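The fence is snug: the force rose to 15 N and it stopped moving. The arm end shows at about 1.75 rad. I'll check clearance to the bottle and the welder, and retreat.

```bash
python3 - <<'E'
from h import *
from scipy.optimize import least_squares
p=json.load(open('jig.json'))
for n,px,z in(('top',(333,202),0),('top',(313,150),.13),('side',(245,258),0),('top',(338,70),.3),('side',(193,285),0)):
    s=least_squares(lambda q:(proj(n,[[q[0],q[1],z]])-px).ravel(),[.7,0]).x
    c,k=np.cos(p[2]),np.sin(p[2]); d=s-p[:2]; print(n,px,'jig mm',(1000*np.array([c*d[0]+k*d[1],-k*d[0]+c*d[1]])).round())
E
```

```text
top (333, 202) jig mm [ 162. -176.]
top (313, 150) jig mm [ 298. -121.]
side (245, 258) jig mm [ 174. -194.]
top (338, 70) jig mm [ 469. -203.]
side (193, 285) jig mm [294. -91.]
```

>>> carry_out(
  moves=[
    [0.005,0,0,0,0],
    [0.014,0,0,0,0],
    [0.018,0,-0.03,0,0],
    [0.018,0,-0.07,0,0],
    [0.018,0,-0.11,0,0],
    [0.018,0,-0.15,0.1,0],
    [0.018,0,-0.18,0.24,0],
    [0.018,0,-0.185,0.38,0],
  ],
)

```text
clock: 16.6
tcp_pos: [0.5391, 0.086, 0.3943]
orientation: [2.565, 1.808, 0.005]
contact_force: [-0.0, 0.4, -1.1]
grip_width: -0.0001
gripper_force: 0.0
```

>>> carry_out(
  moves=[
    [0,0,0,0.14,0],
    [0,0,0,0.28,0],
    [0,0,0,0.42,0],
    [0,0,0,0.56,0],
    [0,0,0,0.7,0],
    [0,0,0,0.84,0],
    [0,0,0,0.98,0],
    [0,0,0,1.12,0],
  ],
)

```text
clock: 17.4
tcp_pos: [0.538, 0.0855, 0.39]
orientation: [3.135, 0.17, -0.004]
contact_force: [0.5, 0.1, -0.9]
grip_width: -0.0001
gripper_force: 0.0
```

```bash
python3 - <<'E'
from h import *
shift([130,-26,215]);print(r.get_obs()['joints'].round(3))
E
```

```text
t 17.40 tipJ [ -1.2  45.5 217. ] F [ 0.55  0.06 -0.88] w -0.0001
tool shift m [0.1264 0.0796 0.0018]
tool axes in jig
 [[ 0.998  0.063 -0.003]
 [ 0.063 -0.998 -0.002]
 [-0.003  0.002 -1.   ]]
[ 0.045  0.307 -0.384  1.862  0.136  1.001 -1.86 ]
```

>>> carry_out(
  moves=[
    [0.02,0.005,-0.02,0.063,0],
    [0.055,0.01,-0.02,0.063,0],
    [0.09,0.03,-0.02,0.063,0],
    [0.115,0.05,-0.02,0.063,0],
    [0.13,0.07,-0.02,0.063,0],
    [0.132,0.08,0,0.063,0],
    [0.132,0.08,0.03,0.063,0],
    [0.132,0.08,0.047,0.063,0],
  ],
)

```text
clock: 18.2
tcp_pos: [0.6778, 0.0204, 0.3404]
orientation: [3.138, 0.079, -0.009]
contact_force: [-0.9, 0.6, -0.2]
grip_width: 0.0003
gripper_force: 0.0
```

```bash
python3 - <<'E'
from h import *
shift([105,-26,168])
E
```

```text
t 18.20 tipJ [135.  -25.9 167.4] F [-0.92  0.65 -0.19] w 0.0003
tool shift m [-0.0301 -0.     -0.0004]
tool axes in jig
 [[ 1.     0.005 -0.006]
 [ 0.005 -1.    -0.002]
 [-0.006  0.002 -1.   ]]
```

>>> carry_out(
  moves=[
    [-0.015,0,-0.003,0,0],
    [-0.022,0,-0.003,0,0],
    [-0.028,0,-0.003,0,0],
    [-0.034,0,-0.003,0,0],
    [-0.04,0,-0.003,0,0],
    [-0.046,0,-0.003,0,0],
    [-0.052,0,-0.003,0,0],
    [-0.058,0,-0.003,0,0],
  ],
)

```text
clock: 19.0
tcp_pos: [0.6207, 0.0193, 0.347]
orientation: [-3.14, -0.083, -0.001]
contact_force: [2.5, 0.3, 0.8]
grip_width: -0.0
gripper_force: 1.0
```

>>> carry_out(
  moves=[
    [-0.006,0,0,0,0],
    [-0.012,0,0,0,0],
    [-0.018,0,0,0,0],
    [-0.024,0,0,0,0],
    [-0.03,0,0.001,0,0],
    [-0.034,0,0.003,0,0],
    [-0.038,0,0.005,0,0],
    [-0.042,0,0.007,0,0],
  ],
)

```text
clock: 19.8
tcp_pos: [0.5788, 0.017, 0.3395]
orientation: [-3.14, -0.083, -0.0]
contact_force: [1.0, 0.4, -0.3]
grip_width: -0.0003
gripper_force: 0.6
```

```bash
python3 - <<'E'
from h import *
shift([21,-26,151])
E
```

```text
t 19.80 tipJ [ 36.9 -24.4 166.5] F [ 1.05  0.34 -0.32] w -0.0003
tool shift m [-0.0159  0.0015  0.0155]
tool axes in jig
 [[ 1.     0.007  0.   ]
 [ 0.007 -1.     0.   ]
 [ 0.    -0.    -1.   ]]
```

>>> carry_out(
  moves=[
    [-0.005,0.001,0.004,0,0],
    [-0.01,0.0015,0.009,0,0],
    [-0.0155,0.0015,0.0155,0,0],
    [-0.02,0.0015,0.022,0,0],
    [-0.0245,0.0015,0.029,0,0],
    [-0.028,0.0015,0.036,0,0],
    [-0.03,0.0015,0.042,0,0],
    [-0.031,0.0015,0.046,0,0],
  ],
)

```text
clock: 20.6
tcp_pos: [0.5477, 0.0139, 0.2929]
orientation: [3.14, 0.083, -0.002]
contact_force: [-1.2, 1.5, 1.2]
grip_width: 0.0001
gripper_force: 0.7
```

```bash
python3 - <<'E'
from h import *
shift([5,-26,109])
E
```

```text
t 20.60 tipJ [  5.6 -26.1 119.9] F [-1.09  1.53  1.23] w 0.0001
tool shift m [-0.0006 -0.0001  0.0109]
tool axes in jig
 [[ 1.     0.007 -0.001]
 [ 0.007 -1.    -0.   ]
 [-0.001  0.    -1.   ]]
```

>>> carry_out(
  moves=[
    [-0.002,0,0.002,0,0],
    [-0.004,0,0.004,0,0],
    [-0.006,0,0.006,0,0],
    [-0.008,0,0.008,0,0],
    [-0.009,0,0.009,0,0],
    [-0.01,0,0.01,0,0],
    [-0.01,0,0.011,0,0],
    [-0.01,0,0.011,0,0],
  ],
)

```text
clock: 21.4
tcp_pos: [0.538, 0.0133, 0.2826]
orientation: [3.14, 0.083, -0.001]
contact_force: [0.0, 0.5, 1.0]
grip_width: 0.0003
gripper_force: 0.3
```

```bash
python3 - <<'E'
from h import *
where()
E
```

```text
t 21.40 tipJ [ -4.1 -26.3 109.6] F [0.05 0.47 1.  ] w 0.0003
```

>>> carry_out(
  moves=[
    [0,0,0.001,0,0],
    [0,0,0.0015,0,0],
    [0,0,0.002,0,0],
    [0,0,0.0025,0,0],
    [0,0,0.003,0,0],
    [0,0,0.003,0,0],
    [0,0,0.003,0,0],
    [0,0,0.003,0,0],
  ],
)

```text
clock: 22.2
tcp_pos: [0.5381, 0.0135, 0.282]
orientation: [3.139, 0.082, -0.0]
contact_force: [-9.6, -1.3, 24.7]
grip_width: 0.0
gripper_force: 12.2
```

```bash
python3 - <<'E'
from h import *
where()
E
```

```text
t 22.20 tipJ [ -4.  -26.3 109. ] F [-9.63 -0.87 24.72] w 0.0
```

The pad has landed at tip z 109 with 25 N, about 0.03 rad. I'll lift off and check.

>>> carry_out(
  moves=[
    [0,0,-0.004,0,0],
    [0,0,-0.015,0,0],
    [0,0,-0.05,0,0],
    [0,0,-0.09,0,0],
    [-0.03,0.04,-0.12,0,0],
    [-0.06,0.08,-0.13,0,0],
    [-0.09,0.12,-0.13,0,0],
    [-0.12,0.16,-0.13,0,0],
  ],
)

```text
clock: 23.0
tcp_pos: [0.4305, -0.1468, 0.4108]
orientation: [3.14, 0.084, 0.003]
contact_force: [0.3, -0.8, 0.2]
grip_width: -0.0003
gripper_force: 0.0
```

```bash
python3 - <<'E'
from h import *
where(); p=json.load(open('jig.json'))
a=r.grab_frame('side')[200:340,235:375,::-1]; b=r.grab_frame('top')[205:305,220:350,::-1]
cv2.imwrite('pics/c7.png',np.hstack([cv2.resize(a,(420,420),interpolation=cv2.INTER_CUBIC),cv2.copyMakeBorder(cv2.resize(b,(380,292),interpolation=cv2.INTER_CUBIC),0,128,0,0,0)]))
for t in(0,.07): print(t,((proj('side',jw(p,[[72-96*np.cos(t),-26,107+96*np.sin(t)]]))-[235,200])*3).round())
print(((proj('side',jw(p,[[-43,-5,84],[-43,-48,84],[-44,-5,56],[-44,7,56]]))-[235,200])*3).round())
E
```

```text
t 23.00 tipJ [-118.3 -181.4  237.8] F [ 0.28 -0.81  0.21] w -0.0003
0 [[266. 190.]]
0.07 [[266. 183.]]
[[293. 230.]
 [288. 195.]
 [293. 259.]
 [294. 269.]]
```

View pics/c7.png

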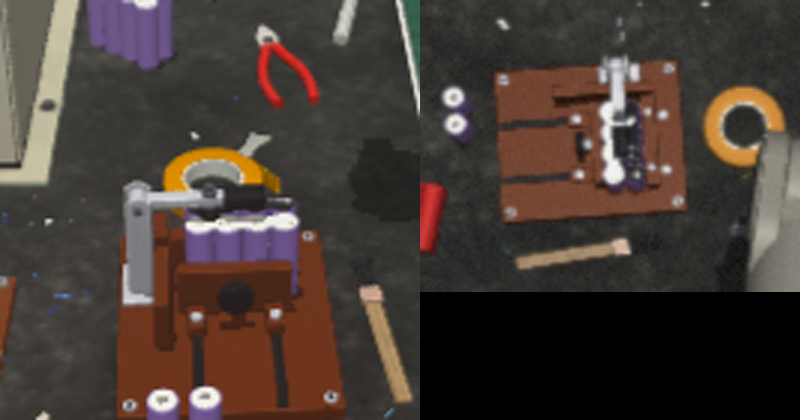

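The arm is level with its pad on the pack, the fence is against the pack, and the neighbouring parts haven't moved.

```bash
python3 -c "
from bench import r
print(r.hand_in())"
```

```text
the job is handed in; nothing more can be done
None
```

I handed the job in at about 23 s of the 54 s allowed: the pack is upright and snug against the end stop, the fence is against it, and the hold-down pad rests on top. This is from the last pictures and force readings, since hand-in returned no verdict.

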